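Line up the vanity mirror's foot with a drift pin and fit the bolt

TASK

The brass cover on the round mirror foot has been left turned too far anticlockwise (seen from above), so its two holes do not meet the hidden holes below. With the red drift pin in the hole between the two red dots, feel for the hole beneath, swinging the cover clockwise with the pin, and push the pin gently fully home; then, with the pin left standing there, push the brass bolt fully home in the other hole. Press neither harder than about 40 N, and leave the other things on the vanity where they are.

Things in the scene. Friction and masses are not known exactly. Their poses are not given: they have to be found in the camera images.
- foot: Round cream foot of a desktop mirror, a fixed dish 190 mm wide, 34 mm high. Origin: centre of its underside, on the cover's turning axis; its yaw tells nothing of the holes. Inside, hidden by the cover: a fixed steel bar 18 mm thick, its top 1 mm below the cover, with two 12.5 mm through holes on opposite sides, 46 mm from the axis; floor 11 mm below the bar.
- cover: Square brass plate 130 x 130 x 6 mm on the foot. It turns about a vertical axis through its centre (bolt head 26 mm wide, 6 mm high), needs about 2 N at its holes, stays where left, cannot lift or shift. Origin: centre of its underside, 34 mm above the table; z up, x towards the drift hole. Two 12.5 mm through holes: x = +46 mm (drift hole) and x = -46 mm (bolt hole).
- drift_hole (a point): Mouth of the cover's drift hole, on its axis, at the cover's top face, 40 mm above the table; two red dots lie beside it, 18 mm off along the cover's y. Moves with the cover. At the start the bar's hole for it lies 5 to 15 mm (0.11 to 0.33 rad about the cover's axis) farther clockwise seen from above, negative about z; how far cannot be seen.
- bolt_hole (a point): Mouth of the cover's other hole, for the bolt, at the cover's top face, 40 mm above the table; moves with the cover, and meets the bar's other hole to within 2 mm once the drift pin is home.
- tray: Scalloped lilac resin tray, fixed, about 230 x 100 mm, 38 mm high; four 13 mm through holes in a row along its x, 50 mm apart, hold drift pin, bolt and two tubes upright in any order. Origin: centre of its underside.
- drift: Drift pin, about 80 g, upright in the tray at the start, 80 mm tall. Origin: centre of its foot, z up. Steel shank 32 mm long, 11 mm thick, the lowest 12 mm tapering to a flat 6 mm tip; collar 22 mm wide, 4 mm thick, its underside the shoulder; red square grip 18 x 18 mm, 36 to 80 mm above the foot, faces along the pin's x and y.
- drift_shoulder (a point): Centre of the underside of the drift pin's collar, 32 mm above its foot. Home when it lies on the cover around the drift hole. At the start it rests on the tray's top, 38 mm above the table (foot at 6 mm).
- bolt: Brass push-in bolt (no thread), about 80 g, upright in the tray at the start, 72 mm tall. Origin: centre of its foot, z up. Shank 24 mm long, 10 mm thick, the lowest 5 mm tapering to a flat 7 mm tip; collar 22 mm wide, 4 mm thick, its underside the shoulder; brass square grip 16 x 16 mm, 28 to 72 mm above the foot, faces along its x and y.
- bolt_shoulder (a point): Centre of the underside of the bolt's collar, 24 mm above its foot. At the start it rests on the tray's top, 38 mm above the table (foot at 14 mm). Home when it lies on the cover around the bolt hole.
- tube1: Bystander: amber sample tube, 12 mm wide, 64 mm tall, black cap, upright in the tray. Origin: centre of its foot.
- tube2: Bystander: the same with a rose cap.
- atomizer: Bystander: cut-glass atomizer, 68 mm wide, 90 mm tall, with a pink squeeze bulb at the side. Origin: centre of its underside.
- comb: Bystander: wooden comb lying flat, 170 x 40 mm, 8 mm thick.
- jar: Bystander: cream jar, 60 mm wide, 45 mm tall. Origin: centre of its underside.
- compact: Bystander: rose powder compact lying flat, 72 mm wide, 16 mm thick.
- perfume: Bystander: amber perfume bottle, 44 mm wide, 100 mm tall. Origin: centre of its underside.
Mind the look-alikes: they are no part of the job. Of the things shaped like the bolt, the brass one is meant.

How it is judged:
On the way, in this order (a step that is already met when the one before it is completed fails the run):
1. the drift pin stands fully home in the drift hole (horizontal distance between drift_shoulder and drift_hole below 0.004 m and z of drift_shoulder in the frame of drift_hole below 0.003 m and angle between drift's own z axis and vertical below 0.12 rad), for 0.2 s.
2. with the drift pin still home, the bolt stands fully home in the bolt hole (horizontal distance between drift_shoulder and drift_hole below 0.004 m and z of drift_shoulder in the frame of drift_hole below 0.003 m and horizontal distance between bolt_shoulder and bolt_hole below 0.004 m and z of bolt_shoulder in the frame of bolt_hole below 0.003 m and angle between bolt's own z axis and vertical below 0.12 rad), for 0.2 s.
At the end, for the whole second after the job is handed in: Drift pin in the drift hole and bolt in the bolt hole, both released and at rest, each with its shoulder within 3 mm of the cover's top face and within 4 mm of its hole's axis, upright within 0.12 rad (all of step 2 and angle between drift's own z axis and vertical below 0.12 rad and linear speed of each of drift, bolt below 0.02 m/s); the robot touches nothing.
It fails at once if the drift pin pressed on the foot, its cover or the bar inside with more than 40 N (contact force between drift and foot above 40 N).
It fails at once if the bolt pressed on the foot, its cover or the bar inside with more than 40 N (contact force between bolt and foot above 40 N).
It fails at once if a bystander moved more than 30 mm (distance of any of tube1, tube2, atomizer, comb, jar, compact, perfume from where it was at the start of the episode above 0.03 m).
It also fails if it takes over 72 s, if anything falls off the work surface, if the arm or the gripper's body presses on something with over 40 N, if the wrist force passes 120 N, or if a joint passes its speed limit or range.

ROBOT

A 6-joint arm with a two-finger parallel gripper is mounted at the origin on the work surface. World frame = base frame: x ahead of the robot, y to its left, z up, the work surface at z = 0. Lengths are in m, angles in rad, forces in N, time in s.
With the tool pointing down it reaches from about 0.275 to 0.825 m from the base axis. Payload 5.2 kg.
Tool frame: the origin (TCP) lies on the mounting face of the last link; the fingertips stand 186 mm ahead of it and the grasp point (between the pads) lies 167 mm ahead of it; x points along the fingers, y is the direction in which the jaws open and shut, and the axes are right-handed (so a half turn about x gives the same grasp; the last joint's range is limited). The gripper opens to 93 mm and grips with 3 to 60 N. Pads are 15 mm wide; open, the fingers measure 128 mm over their backs; the gripper's body (75 mm by 188 mm) begins 65 mm behind the grasp point.
Start: joints at [0.931, 0.259, 1.535, -0, 1.348, -0.203], TCP at [0.233, 0.498, 0.405] pointing down, gripper open.
Joint ranges: [-3.14, 3.14], [-0.91, 2.08], [0.19, 2.58], [-1.22, 4.36], [0.22, 2.71], [-3.12, 3.12]. Speed limits (rad/s): [2.57, 2.57, 3.14, 3.14, 3.14, 3.14].

INTERFACE

Orientations are given as a rotation vector (axis times angle).
In Python, from plant import arm gives the robot as it stands.
- The arm moves only by the tool send_rows, never from a script. Its argument "plan" is a list of rows, each an object of numbers: "gripper": the gripper command: -1 is fully open, 1 is shut, values between are in proportion; "dx", "dy", "dz": the shift along the world's x, y, z each as a share of 120 mm, from -1 to 1; "spin": the turn about the world's z as a share of 360 degrees, from -1 to 1. A call has 1 to 10 rows; each row shifts and turns the commanded pose from where the row before left it; what a row does not reach is not made up. A row lasts 1/8 s, in which the tool goes at most 62.5 mm and 10.7 degrees, less where a joint would pass 70% of its speed; a pose out of reach is approached as far as the arm can. A call with a number of a shift or a turn outside -1 to 1 is refused whole. A call with a gripper value outside its range is refused whole. The fingers move at their own pace and stop on an object; "newtons" is the grip in N (left out, the last holds). Time passes only in rows, so rows that do not move let the fingers close. It gives the time, the measured TCP pose, the force and the opening at its end, in the units of the state.
- arm.state(): the state, without advancing time (a new reading comes with each control period).
- arm.grab_frame(name): name is "side" or "top" or "wrist"; returns (picture, depth): 480x640x3 uint8, red, green, blue; 480x640 float32, m along the optical axis (not along the pixel's ray), 0 where there is no reading.
- arm.calibration(name): a dict with "fx", "fy", "cx", "cy" (pixels), "view" (4x4, takes a point from world to camera coordinates). Camera axes: x right, y down, z forward; pixel columns grow to the right and rows downward; lengths in m; the calibration is good to about 2 mm. A picture is of the moment at which its call begins: read the wrist's pose just before it. calibration takes no time and is no camera call; for the wrist camera it gives the pose at the moment of the call.
- arm.close_job(): hands the job in, once; it reports no verdict.
Trained networks look in the newest picture that a camera, given by its name, has taken for a name from the list of things; names that differ only in an ending like _2 or _b are one class to them, and where a whole thing is asked for, a point or a joint stands for the part that bears it (a point fixed in the world has none). Each returns a list of dicts, best first, with "p" (0 to 1); they miss things now and then, are a little off and sometimes report something else, mostly with a low value. They report only what shows in the picture. A call takes as long as a camera call. They do not tell look-alikes from the thing itself.
- arm.trace(camera, target): "pixels" (480x640 bool, what is visible of it) and "xy" ([column, row] in pixels, amid what is visible of it).
- arm.mark_of(camera, target): "xy" ([column, row] in pixels: a listed point, or the origin of a listed thing).
The state is a dict: "time_s": time; "qpos": joint angles; "dq": joint speeds; "effort": joint torques, N m; "tool_pos": TCP position; "ee_rot": TCP orientation; "force": force on the tool from outside, world axes, zero at the start; "moment": the same for the moment, N m; "gripper_width": finger opening in m.
Only numpy, scipy, OpenCV 4.12 (cv2) and the standard library are available. Lean on these libraries where they do the work, as an engineer would, in place of code of your own. Each camera call takes 0.05 s, during which the arm holds its last target. There are 200 camera calls.

## Working session

There is one attempt and no reset: what is moved stays moved. The work goes in short steps, Python scripts to look and compute and a tool call to move; the robot and the scene stay as the last step left them, time stands still between calls to the robot, and variables do not carry over. Pictures are saved under pics/ and viewed, about 8 in all and at most 12, crops included, and the job is handed in when it is done.

Besides the shell and the picture viewer there is one more tool, called after ">>>" as name(argument=value, ...), one argument or row to a line, values as JSON. send_rows: Moves the arm, as the interface text tells. Shift numbers are shares of 120 mm and turn numbers shares of 360 degrees, none past 1 either way. Its arguments: {"type":"object","properties":{"plan":{"type":"array","items":{"type":"object","properties":{"gripper":{"type":"number"},"dx":{"type":"number","minimum":-1,"maximum":1},"dy":{"type":"number","minimum":-1,"maximum":1},"dz":{"type":"number","minimum":-1,"maximum":1},"spin":{"type":"number","minimum":-1,"maximum":1}}}},"newtons":{"type":"number"}},"required":["plan"]}

```bash
ls; mkdir -p pics; cat > h.py <<'E'
import numpy as np, cv2
from plant import arm
def ray(cam,xy,z,cal=None):
    c=cal or arm.calibration(cam); V=np.array(c["view"]); R,t=V[:3,:3],V[:3,3]
    d=R.T@np.array([(xy[0]-c["cx"])/c["fx"],(xy[1]-c["cy"])/c["fy"],1]); o=-R.T@t
    return o+d*(z-o[2])/d[2]
def proj(cam,p,cal=None):
    c=cal or arm.calibration(cam); V=np.array(c["view"]); q=V[:3,:3]@np.array(p)+V[:3,3]
    return [c["fx"]*q[0]/q[2]+c["cx"],c["fy"]*q[1]/q[2]+c["cy"]]
def cloud(cam,depth,mask=None,cal=None):
    c=cal or arm.calibration(cam); V=np.array(c["view"]); 
    v,u=np.nonzero((depth>0)&(mask if mask is not None else True)); z=depth[v,u]
    P=np.stack([(u-c["cx"])/c["fx"]*z,(v-c["cy"])/c["fy"]*z,z],1)
    return (P-V[:3,3])@V[:3,:3]
def save(n,im): cv2.imwrite(f"pics/{n}.png",im[...,::-1])
E
python3 - <<'E'
from h import *
np.set_printoptions(precision=4,suppress=True)
s=arm.state(); print(s)
im,d=arm.grab_frame("top"); save("top1",im); np.save("topd.npy",d)
c=arm.calibration("top"); print(c)
hz=dict(drift_hole=.04,bolt_hole=.04,drift_shoulder=.038,bolt_shoulder=.038,drift=.006,bolt=.014,tube1=.006,tube2=.006,tray=0,foot=0,cover=.034,)
for k,z in hz.items():
    for r in arm.mark_of("top",k)[:3]: print(k,round(r["p"],2),np.round(r["xy"],1),ray("top",r["xy"],z))
E
```

```text
pics
{'time_s': 0.0, 'qpos': array([ 0.9312,  0.2593,  1.5361,  0.    ,  1.348 , -0.2028]), 'dq': array([-0.0007, -0.0005,  0.0006, -0.0014,  0.0003, -0.0021]), 'effort': array([ -0.0004, -43.7295, -28.4004,   0.0723,   0.0413,  -0.0001]), 'tool_pos': array([0.2325, 0.4982, 0.4039]), 'ee_rot': array([ 0.3413,  1.5443, -0.3438]), 'force': array([-0.4402, -0.5183, -0.2848]), 'moment': array([-0.0221,  0.029 , -0.0214]), 'gripper_width': 0.0930418643541899}
{'fx': 608.3427863598175, 'fy': 608.3427863598175, 'cx': 318.5638199376256, 'cy': 234.1359816163189, 'view': array([[ 0.0162, -0.9997,  0.0186,  0.0091],
       [-0.9836, -0.0193, -0.1792,  0.5417],
       [ 0.1795, -0.0154, -0.9836,  1.4914],
       [ 0.    ,  0.    ,  0.    ,  1.    ]])}
drift_hole 0.91 [377.4 240.8] [ 0.5288 -0.1315  0.04  ]
bolt_hole 0.88 [410.5 253.6] [ 0.4975 -0.2156  0.04  ]
bolt_hole 0.67 [393.8 245.4] [ 0.5177 -0.1732  0.04  ]
drift_shoulder 0.4 [262.9 204. ] [0.6193 0.1629 0.038 ]
bolt_shoulder 0.51 [254.9 244. ] [0.5149 0.1797 0.038 ]
bolt_shoulder 0.49 [219.8 236.8] [0.5317 0.2694 0.038 ]
bolt_shoulder 0.47 [297.7 253.5] [0.4926 0.0707 0.038 ]
drift 0.45 [266.6 206. ] [0.6216 0.1555 0.006 ]
bolt 0.61 [294.6 253.7] [0.4955 0.0791 0.014 ]
bolt 0.54 [261.3 239.9] [0.5298 0.1658 0.014 ]
tube1 0.49 [255.2 261. ] [0.4757 0.1803 0.006 ]
tube1 0.37 [258.3 224.7] [0.5712 0.1756 0.006 ]
tube2 0.49 [255.2 261. ] [0.4757 0.1803 0.006 ]
tube2 0.37 [258.3 224.7] [0.5712 0.1756 0.006 ]
tray 0.62 [263.5 233.1] [0.5503 0.1618 0.    ]
foot 0.8 [392.4 249. ] [ 0.5148 -0.1752  0.    ]
foot 0.72 [172.9 292.3] [0.3919 0.3881 0.    ]
cover 0.79 [394.  243.8] [ 0.5229 -0.1746  0.034 ]
```

View pics/top1.png

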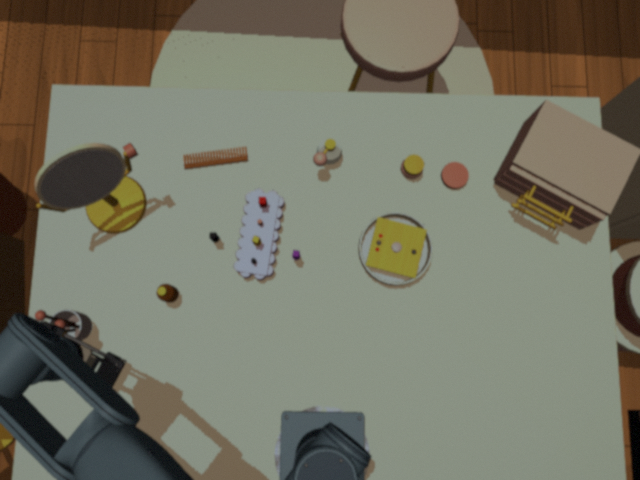

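>>> send_rows(
  plan=[
    {"gripper":-0.2,"dx":0.29,"dy":-0.3},
    {"gripper":-0.2,"dx":0.29,"dy":-0.3},
    {"gripper":-0.2,"dx":0.29,"dy":-0.3},
    {"gripper":-0.2,"dx":0.29,"dy":-0.3},
    {"gripper":-0.2,"dx":0.29,"dy":-0.3},
    {"gripper":-0.2,"dx":0.29,"dy":-0.3},
    {"gripper":-0.2,"dx":0.29,"dy":-0.3},
    {"gripper":-0.2,"dx":0.29,"dy":-0.3},
    {"gripper":-0.2},
  ],
  newtons=25,
)

```text
$.plan[0]: bad value
```

```bash
cat > w.py <<'E'
from h import *
import sys
from scipy.spatial.transform import Rotation as Ro
np.set_printoptions(precision=4,suppress=True)
def look(n,names):
    s=arm.state(); cal=arm.calibration("wrist"); im,d=arm.grab_frame("wrist"); save(n,im); np.savez(n,d=d,im=im,**{k:np.array(v) for k,v in cal.items()})
    R=Ro.from_rotvec(s["ee_rot"]).as_matrix(); print(s["time_s"],s["tool_pos"],"toolx",R[:,0],"jaw yaw deg",np.degrees(np.arctan2(R[1,1],R[0,1])),s["gripper_width"])
    V=cal["view"]; print("cam pos",-np.array(V)[:3,:3].T@np.array(V)[:3,3])
    for k,z in names.items():
        for r in arm.mark_of("wrist",k)[:3]: print(k,round(r["p"],2),np.round(r["xy"],1),ray("wrist",r["xy"],z,cal))
    return im,d,cal
E
python3 - <<'E'
from w import *
look("wr1",dict(drift_shoulder=.038,bolt_shoulder=.038,drift=.006,bolt=.014,tray=0))
E
```

```text
0.6 [0.2327 0.4984 0.4048] toolx [-0.  0. -1.] jaw yaw deg 64.9710386468645 0.09315127094842786
cam pos [0.166  0.5296 0.3851]
```

View pics/wr1.png

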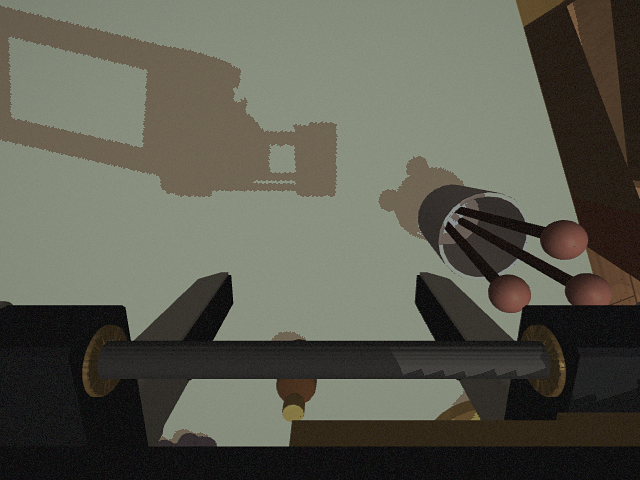

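>>> send_rows(
  plan=[
    {"gripper":-0.2,"dx":0.34,"dy":-0.33,"dz":0,"spin":0},
    {"gripper":-0.2,"dx":0.34,"dy":-0.33,"dz":0,"spin":0},
    {"gripper":-0.2,"dx":0.34,"dy":-0.33,"dz":0,"spin":0},
    {"gripper":-0.2,"dx":0.34,"dy":-0.33,"dz":0,"spin":0},
    {"gripper":-0.2,"dx":0.34,"dy":-0.33,"dz":0,"spin":0},
    {"gripper":-0.2,"dx":0.34,"dy":-0.33,"dz":0,"spin":0},
    {"gripper":-0.2,"dx":0.34,"dy":-0.33,"dz":0,"spin":0},
    {"gripper":-0.2,"dx":0.34,"dy":-0.33,"dz":0,"spin":0},
    {"gripper":-0.2,"dx":0.34,"dy":-0.33,"dz":0,"spin":0},
    {"gripper":-0.2,"dx":0,"dy":0,"dz":0,"spin":0},
  ],
  newtons=25,
)

```text
time_s: 2.15
tool_pos: [0.6023, 0.1386, 0.4039]
ee_rot: [0.346, 1.543, -0.347]
force: [0.3, -0.0, -0.1]
gripper_width: 0.0554
```

```bash
python3 - <<'E'
from w import *
look("wr2",dict(drift_shoulder=.038,bolt_shoulder=.038,drift=.006,bolt=.014,tray=0))
E
```

```text
2.15 [0.6023 0.1386 0.4039] toolx [ 0.0002 -0.001  -1.    ] jaw yaw deg 64.69732816281972 0.05540951868580908
cam pos [0.5358 0.1702 0.3842]
drift_shoulder 0.59 [348.  216.2] [0.6149 0.1598 0.038 ]
bolt_shoulder 0.9 [318.7 118.5] [0.5188 0.1733 0.038 ]
bolt_shoulder 0.7 [213.9 137.4] [0.4919 0.0769 0.038 ]
bolt_shoulder 0.64 [427.8  80. ] [0.5311 0.2766 0.038 ]
drift 0.97 [346.4 213.2] [0.6185 0.1586 0.006 ]
drift 0.64 [335.4 165.9] [0.5674 0.1691 0.006 ]
bolt 0.95 [221.2 134.9] [0.4899 0.0783 0.014 ]
bolt 0.86 [421.3  83.1] [0.5307 0.2773 0.014 ]
bolt 0.76 [318.9 121.1] [0.5199 0.1727 0.014 ]
tray 0.57 [332.2 140.6] [0.5428 0.177  0.    ]
```

View pics/wr2.png

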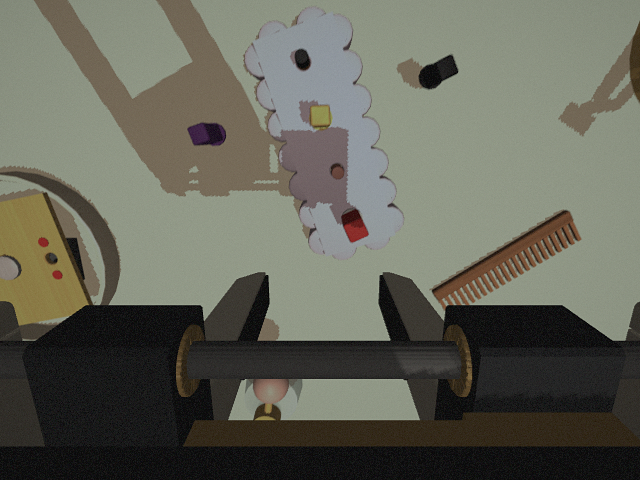

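```bash
python3 - <<'E'
from w import *
f=np.load("wr2.npz"); d=f["d"]; im=f["im"]; cal=dict(fx=f["fx"],fy=f["fy"],cx=f["cx"],cy=f["cy"],view=f["view"])
for n,(u,v),w in [("drift",(354,225),25),("bolt",(320,116),20),("tubeA",(303,59),20),("tubeB",(337,171),15)]:
    m=np.zeros(d.shape,bool); m[v-w:v+w,u-w:u+w]=1
    P=cloud("wrist",d,m,cal); print(n,"zmax",np.percentile(P[:,2],[50,90,97,99]))
    top=P[(P[:,2]>np.percentile(P[:,2],97)-.006)&(P[:,2]>.06)]
    print(len(top),"med",np.median(top,0),cv2.minAreaRect((top[:,:2]*1000).astype(np.float32)))
E
```

```text
drift zmax [0.0386 0.0859 0.0868 0.0873]
423 med [0.6177 0.1616 0.0861] ((618.6124877929688, 161.5558624267578), (18.15887451171875, 17.880807876586914), 0.258412629365921)
bolt zmax [0.0388 0.0863 0.087  0.0875]
412 med [0.5197 0.1743 0.0861] ((519.5762939453125, 173.98106384277344), (15.93698501586914, 15.312573432922363), 64.94364166259766)
tubeA zmax [0.0385 0.0628 0.0647 0.0653]
169 med [0.4703 0.1804 0.0642] ((470.37603759765625, 180.3206787109375), (10.807560920715332, 10.590568542480469), 67.25814056396484)
tubeB zmax [0.0384 0.0639 0.0647 0.0653]
133 med [0.5688 0.168  0.0642] ((568.8671875, 167.93145751953125), (10.759057998657227, 10.646526336669922), 64.56996154785156)
```

>>> send_rows(
  plan=[
    {"gripper":-0.2,"dx":0.033,"dy":0.048,"dz":-0.2,"spin":0.0235},
    {"gripper":-0.2,"dx":0.033,"dy":0.048,"dz":-0.25,"spin":0.0235},
    {"gripper":-0.2,"dx":0.033,"dy":0.048,"dz":-0.25,"spin":0.0233},
    {"gripper":-0.2,"dx":0.033,"dy":0.048,"dz":-0.2,"spin":0},
    {"gripper":-0.2,"dx":0,"dy":0,"dz":-0.2,"spin":0},
    {"gripper":-0.2,"dx":0,"dy":0,"dz":-0.2,"spin":0},
    {"gripper":-0.2,"dx":0,"dy":0,"dz":-0.08,"spin":0},
    {"gripper":-0.2,"dx":0,"dy":0,"dz":0,"spin":0},
  ],
  newtons=40,
)

```text
time_s: 3.45
tool_pos: [0.6153, 0.1656, 0.239]
ee_rot: [-0.005, 1.572, 0.005]
force: [0.7, -0.1, -0.2]
gripper_width: 0.0557
```

>>> send_rows(
  plan=[
    {"gripper":-0.2,"dx":0.025,"dy":-0.033,"dz":-0.05,"spin":0},
    {"gripper":0.5,"dx":0,"dy":0,"dz":0,"spin":0},
    {"gripper":1,"dx":0,"dy":0,"dz":0,"spin":0},
    {"gripper":1,"dx":0,"dy":0,"dz":0,"spin":0},
    {"gripper":1,"dx":0,"dy":0,"dz":0,"spin":0},
  ],
  newtons=40,
)

```text
time_s: 4.08
tool_pos: [0.6187, 0.1611, 0.2333]
ee_rot: [-0.004, 1.571, 0.004]
force: [-0.0, -0.1, 0.1]
gripper_width: 0.0205
```

>>> send_rows(
  plan=[
    {"gripper":1,"dx":0,"dy":0,"dz":0,"spin":0},
    {"gripper":1,"dx":0,"dy":0,"dz":0.05,"spin":0},
    {"gripper":1,"dx":0,"dy":0,"dz":0.35,"spin":0},
    {"gripper":1,"dx":0,"dy":0,"dz":0.4,"spin":0},
    {"gripper":1,"dx":-0.04,"dy":-0.46,"dz":0.2,"spin":0},
    {"gripper":1,"dx":-0.04,"dy":-0.48,"dz":0.1,"spin":0},
    {"gripper":1,"dx":-0.04,"dy":-0.48,"dz":0.1,"spin":0},
    {"gripper":1,"dx":-0.04,"dy":-0.48,"dz":0,"spin":0},
    {"gripper":1,"dx":-0.04,"dy":-0.48,"dz":0,"spin":0},
    {"gripper":1,"dx":-0.02,"dy":-0.42,"dz":0,"spin":0},
  ],
  newtons=40,
)

```text
time_s: 5.32
tool_pos: [0.5917, -0.177, 0.3777]
ee_rot: [-0.004, 1.57, 0.003]
force: [-0.3, 0.7, -0.4]
gripper_width: 0.0176
```

>>> send_rows(
  plan=[
    {"gripper":1,"dx":0,"dy":0,"dz":0,"spin":0},
    {"gripper":1,"dx":0,"dy":0,"dz":0,"spin":0},
  ],
)

```text
time_s: 5.58
tool_pos: [0.5921, -0.1748, 0.3772]
ee_rot: [-0.003, 1.571, 0.004]
force: [-0.3, 0.7, 0.0]
gripper_width: 0.0177
```

```bash
python3 - <<'E'
from w import *
look("wr3",dict(drift_hole=.04,bolt_hole=.04,cover=.034,foot=0))
E
```

```text
5.575 [ 0.5921 -0.1748  0.3772] toolx [-0.0002  0.0008 -1.    ] jaw yaw deg 90.23572567179032 0.017683609926454843
cam pos [ 0.5185 -0.1752  0.3575]
drift_hole 0.73 [369.2 147.3] [ 0.5268 -0.1349  0.04  ]
bolt_hole 0.96 [260.1 116.4] [ 0.5016 -0.2286  0.04  ]
cover 0.77 [316.4 134.1] [ 0.5159 -0.1809  0.034 ]
foot 0.76 [321.7 133.2] [ 0.5147 -0.1763  0.    ]
```

View pics/wr3.png

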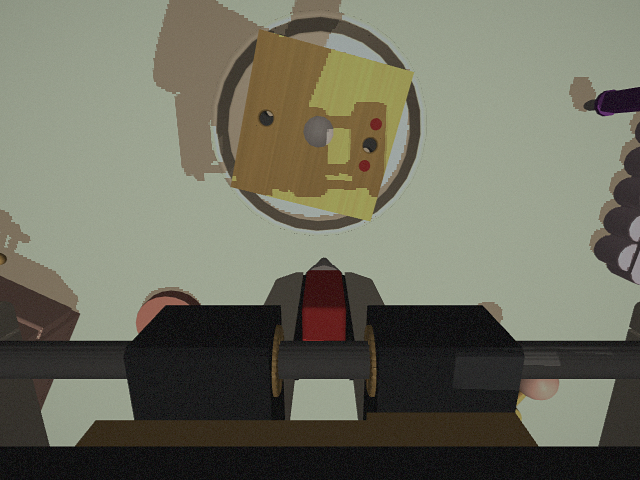

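```bash
python3 - <<'E'
from w import *
f=np.load("wr3.npz"); d=f["d"]; im=f["im"]; cal=dict(fx=f["fx"],fy=f["fy"],cx=f["cx"],cy=f["cy"],view=f["view"])
m=np.zeros(d.shape,bool); m[10:240,210:430]=1
P=cloud("wrist",d,m,cal); top=P[(P[:,2]>.037)&(P[:,2]<.043)]; print("top z",np.median(top[:,2]),len(top))
hull=cv2.convexHull((top[:,:2]*1000).astype(np.float32)); print(cv2.minAreaRect(hull))
hd=P[(P[:,2]>.0435)&(P[:,2]<.05)&(np.hypot(P[:,0]-.517,P[:,1]+.176)<.025)]; print("head",len(hd),np.mean([hd.min(0),hd.max(0)],0))
r,g,b=[im[...,i].astype(int) for i in range(3)]
red=((r>1.8*g)&(r>90)&m).astype(np.uint8); n,l,st,ce=cv2.connectedComponentsWithStats(red)
for i in range(1,n):
    if st[i,4]>15: print("red",ce[i],st[i,4],ray("wrist",ce[i],.04,cal))
for u,v in [(369,145),(266,118)]:
    mm=np.zeros_like(m); mm[v-12:v+12,u-12:u+12]=1
    # hole = not top plane depth
    q=cloud("wrist",d,mm,cal); low=q[q[:,2]<.036]; 
    dark=((r+g+b)<0.5*np.median((r+g+b)[mm]))&mm
    vv,uu=np.nonzero(dark|((d>0)&mm&False)); 
    (c,rad)=cv2.minEnclosingCircle(np.stack([uu,vv],1).astype(np.float32)); print("hole",(uu.mean(),vv.mean()),len(uu),c,rad,ray("wrist",c,.04,cal), "lowest",np.percentile(q[:,2],[1,5]))
# tip of held pin
print(proj("wrist",[.5921,-.1748,.3772-.167-.06],cal))
E
```

```text
top z 0.04032900000313476 22902
((510.5261535644531, -178.6961669921875), (130.46697998046875, 136.81930541992188), 76.25238800048828)
head 724 [ 0.514  -0.1797  0.046 ]
red [375.6364 123.7364] 110 [ 0.5072 -0.1301  0.04  ]
red [363.9612 165.3689] 103 [ 0.5422 -0.1389  0.04  ]
hole (np.float64(370.15625), np.float64(144.734375)) 64 (369.4325866699219, 144.78089904785156) 6.804699897766113 [ 0.5247 -0.1348  0.04  ] lowest [0.0052 0.032 ]
hole (np.float64(265.6829268292683), np.float64(117.32926829268293)) 82 (265.8214416503906, 117.35713958740234) 6.955214500427246 [ 0.5024 -0.2237  0.04  ] lowest [0.0051 0.0293]
[np.float64(323.1031245697597), np.float64(260.69649345460215)]
```

>>> send_rows(
  plan=[
    {"gripper":1,"dx":-0.19,"dy":0.11,"dz":-0.2,"spin":0},
    {"gripper":1,"dx":-0.19,"dy":0.11,"dz":-0.2,"spin":0},
    {"gripper":1,"dx":-0.18,"dy":0.11,"dz":-0.2,"spin":0},
    {"gripper":1,"dx":0,"dy":0,"dz":-0.15,"spin":0},
    {"gripper":1,"dx":0,"dy":0,"dz":-0.05,"spin":0},
    {"gripper":1,"dx":0,"dy":0,"dz":0,"spin":0},
    {"gripper":1,"dx":0,"dy":0,"dz":0,"spin":0},
  ],
)

```text
time_s: 6.7
tool_pos: [0.5257, -0.1355, 0.2819]
ee_rot: [-0.005, 1.569, 0.003]
force: [0.4, -0.9, -1.1]
gripper_width: 0.0177
```

```bash
python3 - <<'E'
from w import *
im,d,cal=look("wr4",dict(drift=.04+.01,drift_hole=.04))
s=arm.state(); print(s["force"]); p=s["tool_pos"]
print("tip exp",proj("wrist",[p[0],p[1],p[2]-.227],cal),"hole exp",proj("wrist",[.5247,-.1348,.04],cal))
cv2.imwrite("pics/wr4c.png",cv2.resize(im[140:340,220:420,::-1],(600,600),interpolation=cv2.INTER_CUBIC))
E
```

```text
6.7 [ 0.5257 -0.1355  0.2819] toolx [ 0.0014 -0.0007 -1.    ] jaw yaw deg 90.2955965313159 0.01772695260512488
cam pos [ 0.4521 -0.136   0.2621]
drift 0.9 [323.9 264.3] [ 0.5302 -0.1353  0.05  ]
drift_hole 0.81 [325.7 252.7] [ 0.5257 -0.1341  0.04  ]
drift_hole 0.52 [255.7 231.7] [ 0.5116 -0.1796  0.04  ]
[ 1.0437  0.4302 -0.8398]
tip exp [np.float64(323.5944471621457), np.float64(259.6946233905167)] hole exp [np.float64(324.7015252075932), np.float64(251.18075748546752)]
```

View pics/wr4c.png

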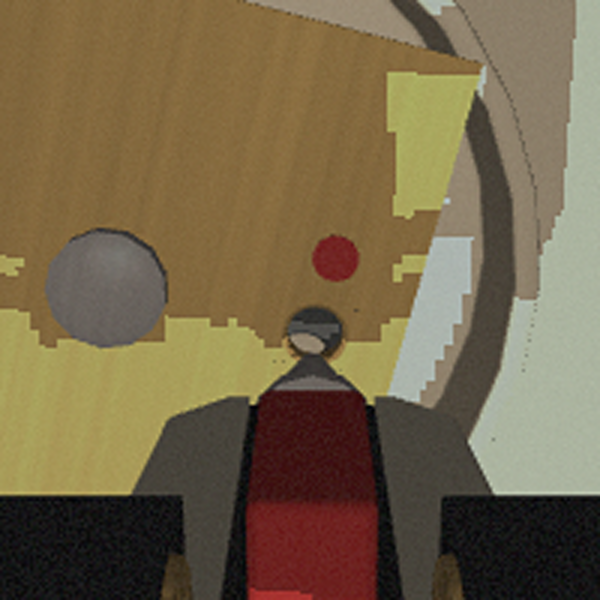

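>>> send_rows(
  plan=[
    {"gripper":1,"dx":-0.008,"dy":0.006,"dz":-0.06,"spin":0},
    {"gripper":1,"dx":0,"dy":0,"dz":-0.05,"spin":0},
    {"gripper":1,"dx":0,"dy":0,"dz":-0.02,"spin":0},
    {"gripper":1,"dx":0,"dy":0,"dz":-0.01,"spin":0},
    {"gripper":1,"dx":0,"dy":0,"dz":0,"spin":0},
  ],
)

```text
time_s: 7.48
tool_pos: [0.5242, -0.1347, 0.2643]
ee_rot: [-0.004, 1.571, 0.004]
force: [-0.0, -0.5, -1.6]
gripper_width: 0.0178
```

>>> send_rows(
  plan=[
    {"gripper":1,"dx":0,"dy":0,"dz":-0.015,"spin":0},
    {"gripper":1,"dx":0,"dy":0,"dz":-0.01,"spin":0},
    {"gripper":1,"dx":0,"dy":0,"dz":0,"spin":0},
  ],
)

```text
time_s: 7.85
tool_pos: [0.5241, -0.1346, 0.2613]
ee_rot: [-0.004, 1.571, 0.004]
force: [0.7, 0.3, -0.9]
gripper_width: 0.0179
```

>>> send_rows(
  plan=[
    {"gripper":1,"dx":0,"dy":0,"dz":-0.01,"spin":0},
    {"gripper":1,"dx":0,"dy":0,"dz":0,"spin":0},
  ],
)

```text
time_s: 8.1
tool_pos: [0.5242, -0.1346, 0.2603]
ee_rot: [-0.004, 1.571, 0.004]
force: [0.2, -0.6, 0.8]
gripper_width: 0.0175
```

>>> send_rows(
  plan=[
    {"gripper":1,"dx":0,"dy":0,"dz":-0.01,"spin":0},
    {"gripper":1,"dx":0,"dy":0,"dz":0,"spin":0},
  ],
)

```text
time_s: 8.35
tool_pos: [0.5242, -0.1346, 0.26]
ee_rot: [-0.004, 1.57, 0.004]
force: [-2.5, 0.7, 8.7]
gripper_width: 0.0182
```

>>> send_rows(
  plan=[
    {"gripper":1,"dx":0.008,"dy":-0.002,"dz":0,"spin":0},
    {"gripper":1,"dx":0.008,"dy":-0.002,"dz":0,"spin":0},
    {"gripper":1,"dx":0,"dy":0,"dz":0,"spin":0},
  ],
)

```text
time_s: 8.72
tool_pos: [0.5252, -0.1348, 0.2599]
ee_rot: [-0.004, 1.573, 0.004]
force: [-6.1, 1.9, 11.7]
gripper_width: 0.0179
```

>>> send_rows(
  plan=[
    {"gripper":1,"dx":0.008,"dy":-0.002,"dz":0,"spin":0},
    {"gripper":1,"dx":0.008,"dy":-0.003,"dz":0,"spin":0},
    {"gripper":1,"dx":0,"dy":0,"dz":0,"spin":0},
  ],
)

```text
time_s: 9.1
tool_pos: [0.5271, -0.1354, 0.2598]
ee_rot: [-0.004, 1.573, 0.005]
force: [-5.8, 1.3, 10.2]
gripper_width: 0.0179
```

>>> send_rows(
  plan=[
    {"gripper":1,"dx":0.008,"dy":-0.002,"dz":0,"spin":0},
    {"gripper":1,"dx":0.008,"dy":-0.003,"dz":0,"spin":0},
    {"gripper":1,"dx":0,"dy":0,"dz":0,"spin":0},
  ],
)

```text
time_s: 9.48
tool_pos: [0.5286, -0.1358, 0.2597]
ee_rot: [-0.003, 1.574, 0.005]
force: [-6.5, 1.8, 10.9]
gripper_width: 0.0178
```

>>> send_rows(
  plan=[
    {"gripper":1,"dx":0.008,"dy":-0.003,"dz":0,"spin":0},
    {"gripper":1,"dx":0.008,"dy":-0.003,"dz":0,"spin":0},
    {"gripper":1,"dx":0,"dy":0,"dz":0,"spin":0},
  ],
)

```text
time_s: 9.85
tool_pos: [0.5316, -0.137, 0.2588]
ee_rot: [-0.004, 1.572, 0.004]
force: [-2.4, -0.3, 1.3]
gripper_width: 0.0177
```

>>> send_rows(
  plan=[
    {"gripper":1,"dx":0.008,"dy":-0.003,"dz":0,"spin":0},
    {"gripper":1,"dx":0,"dy":0,"dz":-0.01,"spin":0},
    {"gripper":1,"dx":0,"dy":0,"dz":0,"spin":0},
  ],
)

```text
time_s: 10.22
tool_pos: [0.5328, -0.1374, 0.2575]
ee_rot: [-0.004, 1.571, 0.004]
force: [-1.2, 0.5, -0.5]
gripper_width: 0.0181
```

>>> send_rows(
  plan=[
    {"gripper":1,"dx":0,"dy":0,"dz":-0.01,"spin":0},
    {"gripper":1,"dx":0,"dy":0,"dz":-0.01,"spin":0},
    {"gripper":1,"dx":0,"dy":0,"dz":0,"spin":0},
  ],
)

```text
time_s: 10.6
tool_pos: [0.5327, -0.1374, 0.2551]
ee_rot: [-0.004, 1.571, 0.004]
force: [-1.7, -0.2, -0.9]
gripper_width: 0.0179
```

>>> send_rows(
  plan=[
    {"gripper":1,"dx":0,"dy":0,"dz":-0.01,"spin":0},
    {"gripper":1,"dx":0,"dy":0,"dz":-0.01,"spin":0},
    {"gripper":1,"dx":0,"dy":0,"dz":0,"spin":0},
  ],
)

```text
time_s: 10.98
tool_pos: [0.5327, -0.1374, 0.2527]
ee_rot: [-0.004, 1.571, 0.004]
force: [-2.1, 0.2, -1.4]
gripper_width: 0.0179
```

>>> send_rows(
  plan=[
    {"gripper":1,"dx":0,"dy":0,"dz":-0.01,"spin":0},
    {"gripper":1,"dx":0,"dy":0,"dz":-0.01,"spin":0},
    {"gripper":1,"dx":0,"dy":0,"dz":0,"spin":0},
  ],
)

```text
time_s: 11.35
tool_pos: [0.5328, -0.1374, 0.2504]
ee_rot: [-0.004, 1.571, 0.004]
force: [-2.4, -0.9, -1.1]
gripper_width: 0.0178
```

>>> send_rows(
  plan=[
    {"gripper":1,"dx":0,"dy":0,"dz":-0.01,"spin":0},
    {"gripper":1,"dx":0,"dy":0,"dz":-0.01,"spin":0},
    {"gripper":1,"dx":0,"dy":0,"dz":0,"spin":0},
  ],
)

```text
time_s: 11.72
tool_pos: [0.5328, -0.1374, 0.248]
ee_rot: [-0.004, 1.571, 0.004]
force: [-2.1, -0.8, -1.3]
gripper_width: 0.018
```

>>> send_rows(
  plan=[
    {"gripper":1,"dx":0,"dy":0,"dz":-0.01,"spin":0},
    {"gripper":1,"dx":0,"dy":0,"dz":0,"spin":0},
  ],
)

```text
time_s: 11.98
tool_pos: [0.5328, -0.1374, 0.2469]
ee_rot: [-0.004, 1.571, 0.004]
force: [-1.2, 0.5, -0.8]
gripper_width: 0.018
```

>>> send_rows(
  plan=[
    {"gripper":1,"dx":0,"dy":0,"dz":-0.015,"spin":0},
    {"gripper":1,"dx":0,"dy":0,"dz":-0.015,"spin":0},
    {"gripper":1,"dx":0,"dy":0,"dz":-0.015,"spin":0},
    {"gripper":1,"dx":0,"dy":0,"dz":0,"spin":0},
  ],
)

```text
time_s: 12.48
tool_pos: [0.5328, -0.1374, 0.2413]
ee_rot: [-0.004, 1.571, 0.004]
force: [-0.6, -0.7, -2.4]
gripper_width: 0.0179
```

>>> send_rows(
  plan=[
    {"gripper":1,"dx":0,"dy":0,"dz":-0.015,"spin":0},
    {"gripper":1,"dx":0,"dy":0,"dz":-0.015,"spin":0},
    {"gripper":1,"dx":0,"dy":0,"dz":0,"spin":0},
  ],
)

```text
time_s: 12.85
tool_pos: [0.5328, -0.1374, 0.2378]
ee_rot: [-0.004, 1.571, 0.004]
force: [-1.5, 0.1, -0.8]
gripper_width: 0.0177
```

>>> send_rows(
  plan=[
    {"gripper":1,"dx":0,"dy":0,"dz":-0.012,"spin":0},
    {"gripper":1,"dx":0,"dy":0,"dz":-0.01,"spin":0},
    {"gripper":1,"dx":0,"dy":0,"dz":0,"spin":0},
  ],
)

```text
time_s: 13.22
tool_pos: [0.5328, -0.1374, 0.2353]
ee_rot: [-0.004, 1.571, 0.004]
force: [-1.4, -0.2, 1.1]
gripper_width: 0.0179
```

>>> send_rows(
  plan=[
    {"gripper":1,"dx":0,"dy":0,"dz":-0.008,"spin":0},
    {"gripper":1,"dx":0,"dy":0,"dz":0,"spin":0},
  ],
)

```text
time_s: 13.48
tool_pos: [0.533, -0.1375, 0.2352]
ee_rot: [-0.004, 1.57, 0.003]
force: [-2.0, -0.7, 5.5]
gripper_width: 0.0176
```

>>> send_rows(
  plan=[
    {"gripper":1,"dx":0,"dy":0,"dz":-0.006,"spin":0},
    {"gripper":1,"dx":0,"dy":0,"dz":0,"spin":0},
    {"gripper":1,"dx":0,"dy":0,"dz":0,"spin":0},
  ],
)

```text
time_s: 13.85
tool_pos: [0.5331, -0.1375, 0.2352]
ee_rot: [-0.005, 1.569, 0.003]
force: [-3.3, 1.6, 11.1]
gripper_width: 0.0178
```

>>> send_rows(
  plan=[
    {"gripper":0.4,"dx":0,"dy":0,"dz":0.01,"spin":0},
    {"gripper":-0.2,"dx":0,"dy":0,"dz":0,"spin":0},
    {"gripper":-0.2,"dx":0,"dy":0,"dz":0,"spin":0},
    {"gripper":-0.2,"dx":0,"dy":0,"dz":0,"spin":0},
    {"gripper":-0.2,"dx":0,"dy":0,"dz":0.1,"spin":0},
    {"gripper":-0.2,"dx":0,"dy":0,"dz":0.3,"spin":0},
    {"gripper":-0.2,"dx":0,"dy":0,"dz":0.4,"spin":0},
    {"gripper":-0.2,"dx":0.3,"dy":-0.1,"dz":0.4,"spin":0},
    {"gripper":-0.2,"dx":0.3,"dy":-0.22,"dz":0,"spin":0},
    {"gripper":-0.2,"dx":0,"dy":0,"dz":0,"spin":0},
  ],
)

```text
time_s: 15.1
tool_pos: [0.6063, -0.1773, 0.3797]
ee_rot: [-0.004, 1.569, 0.002]
force: [-0.1, 0.8, -0.6]
gripper_width: 0.0558
```

```bash
python3 - <<'E'
from w import *
im,d,cal=look("wr5",dict(drift_shoulder=.04,drift_hole=.04,bolt_hole=.04,cover=.034))
cv2.imwrite("pics/wr5c.png",cv2.resize(im[0:300,160:480,::-1],None,fx=2,fy=2,interpolation=cv2.INTER_CUBIC))
m=np.zeros(d.shape,bool); m[0:250,180:460]=1
P=cloud("wrist",d,m,cal); near=np.hypot(P[:,0]-.5328,P[:,1]+.1374)<.03
t=P[near&(P[:,2]>.075)]; print("pin top",len(t),np.median(t[:,2]),cv2.minAreaRect((t[:,:2]*1000).astype(np.float32)))
hd=P[(P[:,2]>.0435)&(P[:,2]<.05)&(np.hypot(P[:,0]-.5136,P[:,1]+.1793)<.018)]; print("head",len(hd),np.mean([hd.min(0),hd.max(0)],0))
g=im.sum(2).astype(int); dark=((g<130)&m).astype(np.uint8); n,l,st,ce=cv2.connectedComponentsWithStats(dark)
for i in range(1,n):
    p=ray("wrist",ce[i],.04,cal); r=np.hypot(p[0]-.5136,p[1]+.1793)
    if 20<st[i,4]<400 and .035<r<.06: print("dark",ce[i],st[i],p,r)
E
```

```text
15.1 [ 0.6063 -0.1773  0.3797] toolx [ 0.0022 -0.0014 -1.    ] jaw yaw deg 90.23002941454766 0.05579903681875022
cam pos [ 0.5327 -0.1777  0.3598]
drift_shoulder 0.68 [370.  131.9] [ 0.5289 -0.1377  0.04  ]
drift_hole 0.73 [368.3 138.2] [ 0.5341 -0.1389  0.04  ]
drift_hole 0.71 [370.  138.9] [ 0.5347 -0.1374  0.04  ]
bolt_hole 0.68 [270.2  88.7] [ 0.4944 -0.2228  0.04  ]
cover 0.66 [321.9 113.6] [ 0.5137 -0.1794  0.034 ]
cover 0.39 [371.7 137.7] [ 0.5337 -0.1352  0.034 ]
pin top 636 0.0881135238235918 ((533.8363037109375, -137.60150146484375), (17.286584854125977, 18.19608497619629), 0.21303384006023407)
head 748 [ 0.5135 -0.1792  0.0459]
dark [270.25    85.6618] [266  81  13  14  68] [ 0.492  -0.2226  0.04  ] 0.0484128359593236
dark [364.6316 136.6541] [361 126   9  23 133] [ 0.5329 -0.1422  0.04  ] 0.0418269043445351
```

View pics/wr5c.png

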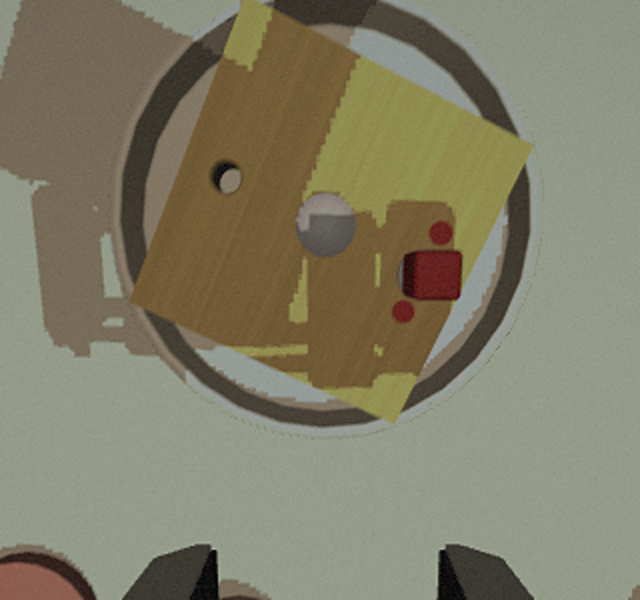

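```bash
python3 - <<'E'
from w import *
f=np.load("wr5.npz"); d=f["d"]; im=f["im"]; cal=dict(fx=f["fx"],fy=f["fy"],cx=f["cx"],cy=f["cy"],view=f["view"])
print("hole",ray("wrist",(273.5,88.7),.04,cal))
a=ray("wrist",(380.5,116.5),.04,cal);b=ray("wrist",(361.5,156),.04,cal); print(a,b,(a+b)/2, np.linalg.norm(a-b)); c=np.array([.5136,-.1793,.04]); v=(a+b)/2-c; print("opp",c-v,np.linalg.norm(v), c-v/np.linalg.norm(v)*.046)
m=(np.arange(480)[:,None]<130)&(np.arange(640)[None]<430)&(np.arange(640)[None]>200)
E
```

```text
hole [ 0.4944 -0.22    0.04  ]
[ 0.5162 -0.1292  0.04  ] [ 0.5493 -0.1444  0.04  ] [ 0.5327 -0.1368  0.04  ] 0.03641156407564445
opp [ 0.4945 -0.2218  0.04  ] 0.04664480145903609 [ 0.4947 -0.2212  0.04  ]
```

>>> send_rows(
  plan=[
    {"gripper":-0.2,"dx":-0.09,"dy":0.48,"dz":0,"spin":-0.0235},
    {"gripper":-0.2,"dx":-0.09,"dy":0.48,"dz":0,"spin":-0.0235},
    {"gripper":-0.2,"dx":-0.09,"dy":0.48,"dz":0,"spin":-0.0235},
    {"gripper":-0.2,"dx":-0.09,"dy":0.48,"dz":0,"spin":0},
    {"gripper":-0.2,"dx":-0.09,"dy":0.48,"dz":0,"spin":0},
    {"gripper":-0.2,"dx":-0.14,"dy":0.42,"dz":-0.1,"spin":0},
    {"gripper":-0.2,"dx":-0.13,"dy":0.11,"dz":-0.3,"spin":0},
    {"gripper":-0.2,"dx":0,"dy":0,"dz":-0.4,"spin":0},
    {"gripper":-0.2,"dx":0,"dy":0,"dz":0,"spin":0},
    {"gripper":-0.2,"dx":0,"dy":0,"dz":0,"spin":0},
  ],
)

```text
time_s: 16.6
tool_pos: [0.5188, 0.1758, 0.2844]
ee_rot: [0.344, 1.542, -0.343]
force: [0.2, 0.1, 0.2]
gripper_width: 0.0557
```

>>> send_rows(
  plan=[
    {"gripper":-0.2,"dx":0.007,"dy":-0.014,"dz":-0.2,"spin":0},
    {"gripper":-0.2,"dx":0,"dy":0,"dz":-0.15,"spin":0},
    {"gripper":-0.2,"dx":0,"dy":0,"dz":-0.08,"spin":0},
    {"gripper":0.5,"dx":0,"dy":0,"dz":0,"spin":0},
    {"gripper":1,"dx":0,"dy":0,"dz":0,"spin":0},
    {"gripper":1,"dx":0,"dy":0,"dz":0,"spin":0},
    {"gripper":1,"dx":0,"dy":0,"dz":0,"spin":0},
    {"gripper":1,"dx":0,"dy":0,"dz":0,"spin":0},
  ],
  newtons=40,
)

```text
time_s: 17.6
tool_pos: [0.5193, 0.1742, 0.2316]
ee_rot: [0.344, 1.543, -0.343]
force: [0.2, -0.1, 2.0]
gripper_width: 0.0157
```

>>> send_rows(
  plan=[
    {"gripper":1,"dx":0,"dy":0,"dz":0.1,"spin":0},
    {"gripper":1,"dx":0,"dy":0,"dz":0.4,"spin":0},
    {"gripper":1,"dx":-0.03,"dy":-0.3,"dz":0.4,"spin":0},
    {"gripper":1,"dx":-0.03,"dy":-0.49,"dz":0.1,"spin":0},
    {"gripper":1,"dx":-0.03,"dy":-0.5,"dz":0,"spin":0},
    {"gripper":1,"dx":-0.03,"dy":-0.5,"dz":0,"spin":0},
    {"gripper":1,"dx":-0.03,"dy":-0.5,"dz":0,"spin":0},
    {"gripper":1,"dx":-0.03,"dy":-0.5,"dz":0,"spin":0},
    {"gripper":1,"dx":-0.03,"dy":-0.5,"dz":0,"spin":0},
    {"gripper":1,"dx":0,"dy":0,"dz":0,"spin":0},
  ],
)

```text
time_s: 18.85
tool_pos: [0.4935, -0.2248, 0.3518]
ee_rot: [0.347, 1.542, -0.349]
force: [-0.3, 0.1, -1.0]
gripper_width: 0.0152
```

>>> send_rows(
  plan=[
    {"gripper":1,"dx":0.008,"dy":0.025,"dz":-0.25,"spin":0},
    {"gripper":1,"dx":0,"dy":0,"dz":-0.25,"spin":0},
    {"gripper":1,"dx":0,"dy":0,"dz":-0.15,"spin":0},
    {"gripper":1,"dx":0,"dy":0,"dz":0,"spin":0},
    {"gripper":1,"dx":0,"dy":0,"dz":0,"spin":0},
  ],
)

```text
time_s: 19.48
tool_pos: [0.4954, -0.2173, 0.2743]
ee_rot: [0.343, 1.542, -0.343]
force: [1.0, -0.0, -0.5]
gripper_width: 0.0159
```

```bash
python3 - <<'E'
from w import *
im,d,cal=look("wr6",dict(bolt=.055,bolt_hole=.04))
p=arm.state()["tool_pos"]
print("tip exp",proj("wrist",[p[0],p[1],p[2]-.2176],cal),"hole exp",proj("wrist",[.4945,-.221,.04],cal))
cv2.imwrite("pics/wr6c.png",cv2.resize(im[160:340,230:410,::-1],(720,720),interpolation=cv2.INTER_CUBIC)[:600])
E
```

```text
19.475 [ 0.4954 -0.2173  0.2743] toolx [ 0.001  -0.0006 -1.    ] jaw yaw deg 64.93944114650124 0.015913476027714733
cam pos [ 0.4287 -0.186   0.2545]
bolt 0.95 [320.9 267.9] [ 0.4966 -0.2193  0.055 ]
bolt 0.67 [319.  257.9] [ 0.4904 -0.2177  0.055 ]
bolt_hole 0.96 [315.2 258.5] [ 0.4944 -0.2224  0.04  ]
tip exp [np.float64(322.5826708369982), np.float64(266.00669659137895)] hole exp [np.float64(317.27795901728814), np.float64(257.7868740087228)]
```

View pics/wr6c.png

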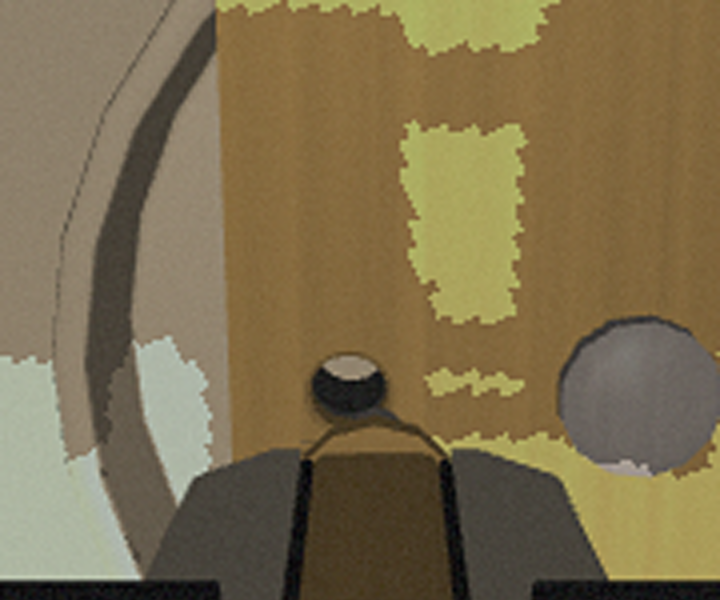

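>>> send_rows(
  plan=[
    {"gripper":1,"dx":-0.011,"dy":-0.03,"dz":0,"spin":0},
    {"gripper":1,"dx":0,"dy":0,"dz":-0.06,"spin":0},
    {"gripper":1,"dx":0,"dy":0,"dz":-0.05,"spin":0},
    {"gripper":1,"dx":0,"dy":0,"dz":-0.03,"spin":0},
    {"gripper":1,"dx":0,"dy":0,"dz":-0.01,"spin":0},
    {"gripper":1,"dx":0,"dy":0,"dz":0,"spin":0},
  ],
)

```text
time_s: 20.38
tool_pos: [0.4937, -0.2213, 0.2551]
ee_rot: [0.344, 1.544, -0.343]
force: [-0.7, 0.2, -0.6]
gripper_width: 0.016
```

>>> send_rows(
  plan=[
    {"gripper":1,"dx":0,"dy":0,"dz":-0.015,"spin":0},
    {"gripper":1,"dx":0,"dy":0,"dz":-0.01,"spin":0},
    {"gripper":1,"dx":0,"dy":0,"dz":0,"spin":0},
  ],
)

```text
time_s: 20.75
tool_pos: [0.4936, -0.2212, 0.2522]
ee_rot: [0.344, 1.543, -0.344]
force: [0.4, 0.1, -0.6]
gripper_width: 0.0161
```

>>> send_rows(
  plan=[
    {"gripper":1,"dx":0,"dy":0,"dz":-0.01,"spin":0},
    {"gripper":1,"dx":0,"dy":0,"dz":-0.01,"spin":0},
    {"gripper":1,"dx":0,"dy":0,"dz":0,"spin":0},
  ],
)

```text
time_s: 21.12
tool_pos: [0.4936, -0.2213, 0.2497]
ee_rot: [0.344, 1.544, -0.344]
force: [0.2, -0.5, -0.7]
gripper_width: 0.0158
```

>>> send_rows(
  plan=[
    {"gripper":1,"dx":0,"dy":0,"dz":-0.01,"spin":0},
    {"gripper":1,"dx":0,"dy":0,"dz":-0.01,"spin":0},
    {"gripper":1,"dx":0,"dy":0,"dz":0,"spin":0},
  ],
)

```text
time_s: 21.5
tool_pos: [0.4936, -0.2212, 0.2473]
ee_rot: [0.344, 1.544, -0.344]
force: [0.7, 0.4, -0.6]
gripper_width: 0.0159
```

>>> send_rows(
  plan=[
    {"gripper":1,"dx":0,"dy":0,"dz":-0.01,"spin":0},
    {"gripper":1,"dx":0,"dy":0,"dz":-0.01,"spin":0},
    {"gripper":1,"dx":0,"dy":0,"dz":0,"spin":0},
  ],
)

```text
time_s: 21.88
tool_pos: [0.4936, -0.2212, 0.2449]
ee_rot: [0.344, 1.544, -0.343]
force: [-0.1, 0.0, -1.4]
gripper_width: 0.0159
```

>>> send_rows(
  plan=[
    {"gripper":1,"dx":0,"dy":0,"dz":-0.013,"spin":0},
    {"gripper":1,"dx":0,"dy":0,"dz":-0.013,"spin":0},
    {"gripper":1,"dx":0,"dy":0,"dz":-0.013,"spin":0},
    {"gripper":1,"dx":0,"dy":0,"dz":0,"spin":0},
  ],
)

```text
time_s: 22.38
tool_pos: [0.4936, -0.2212, 0.2402]
ee_rot: [0.344, 1.544, -0.343]
force: [0.2, -0.1, -0.0]
gripper_width: 0.0158
```

>>> send_rows(
  plan=[
    {"gripper":1,"dx":0,"dy":0,"dz":-0.013,"spin":0},
    {"gripper":1,"dx":0,"dy":0,"dz":-0.013,"spin":0},
    {"gripper":1,"dx":0,"dy":0,"dz":-0.01,"spin":0},
    {"gripper":1,"dx":0,"dy":0,"dz":0,"spin":0},
  ],
)

```text
time_s: 22.88
tool_pos: [0.4936, -0.2212, 0.2359]
ee_rot: [0.344, 1.544, -0.344]
force: [0.0, -1.2, -0.8]
gripper_width: 0.0157
```

>>> send_rows(
  plan=[
    {"gripper":1,"dx":0,"dy":0,"dz":-0.01,"spin":0},
    {"gripper":1,"dx":0,"dy":0,"dz":-0.008,"spin":0},
    {"gripper":1,"dx":0,"dy":0,"dz":0,"spin":0},
  ],
)

```text
time_s: 23.25
tool_pos: [0.4936, -0.2213, 0.2338]
ee_rot: [0.344, 1.544, -0.344]
force: [-0.6, 0.3, 0.3]
gripper_width: 0.0155
```

>>> send_rows(
  plan=[
    {"gripper":1,"dx":0,"dy":0,"dz":-0.007,"spin":0},
    {"gripper":1,"dx":0,"dy":0,"dz":0,"spin":0},
  ],
)

```text
time_s: 23.5
tool_pos: [0.4937, -0.2213, 0.2335]
ee_rot: [0.343, 1.543, -0.344]
force: [-1.3, 1.0, 4.3]
gripper_width: 0.0162
```

Contact at the expected height (0.2336); press slightly more, then release and look.

>>> send_rows(
  plan=[
    {"gripper":1,"dx":0,"dy":0,"dz":-0.005,"spin":0},
    {"gripper":1,"dx":0,"dy":0,"dz":0,"spin":0},
    {"gripper":1,"dx":0,"dy":0,"dz":0,"spin":0},
  ],
)

```text
time_s: 23.88
tool_pos: [0.4938, -0.2213, 0.2335]
ee_rot: [0.343, 1.542, -0.344]
force: [-2.5, 1.7, 8.4]
gripper_width: 0.0158
```

>>> send_rows(
  plan=[
    {"gripper":0.4,"dx":0,"dy":0,"dz":0.01,"spin":0},
    {"gripper":-0.2,"dx":0,"dy":0,"dz":0,"spin":0},
    {"gripper":-0.2,"dx":0,"dy":0,"dz":0,"spin":0},
    {"gripper":-0.2,"dx":0,"dy":0,"dz":0,"spin":0},
    {"gripper":-0.2,"dx":0,"dy":0,"dz":0.1,"spin":0},
    {"gripper":-0.2,"dx":0,"dy":0,"dz":0.3,"spin":0},
    {"gripper":-0.2,"dx":0,"dy":0,"dz":0.4,"spin":0},
    {"gripper":-0.2,"dx":0.35,"dy":0,"dz":0.35,"spin":0},
    {"gripper":-0.2,"dx":0.35,"dy":0.05,"dz":0,"spin":0},
    {"gripper":-0.2,"dx":0.1,"dy":0.05,"dz":0,"spin":0},
  ],
)

```text
time_s: 25.12
tool_pos: [0.5911, -0.2089, 0.3727]
ee_rot: [0.342, 1.541, -0.343]
force: [0.2, -0.2, -0.8]
gripper_width: 0.056
```

>>> send_rows(
  plan=[
    {"gripper":-0.2,"dx":0,"dy":0,"dz":0,"spin":0},
    {"gripper":-0.2,"dx":0,"dy":0,"dz":0,"spin":0},
  ],
)

```text
time_s: 25.38
tool_pos: [0.5886, -0.2092, 0.371]
ee_rot: [0.344, 1.546, -0.344]
force: [0.0, 0.4, -0.7]
gripper_width: 0.0561
```

```bash
python3 - <<'E'
from w import *
im,d,cal=look("wr7",{})
P=cloud("wrist",d,None,cal)
for n,c in dict(drift=(.533,-.1375),bolt=(.494,-.221)).items():
    t=P[(np.hypot(P[:,0]-c[0],P[:,1]-c[1])<.025)&(P[:,2]>.075)&(P[:,2]<.12)]
    if len(t): print(n,len(t),"topz",np.median(t[:,2]),cv2.minAreaRect((t[:,:2]*1000).astype(np.float32)))
E
```

```text
25.375 [ 0.5886 -0.2092  0.371 ] toolx [-0.0022  0.0007 -1.    ] jaw yaw deg 64.89565825759507 0.05607824209407291
cam pos [ 0.5219 -0.1778  0.3515]
drift 687 topz 0.08807103220069924 ((533.4376831054688, -137.54901123046875), (17.66404151916504, 18.268693923950195), 1.0181000232696533)
bolt 575 topz 0.08787950192918811 ((494.2916259765625, -221.0581817626953), (16.52920150756836, 15.806628227233887), 64.69747161865234)
```

View pics/wr7.png

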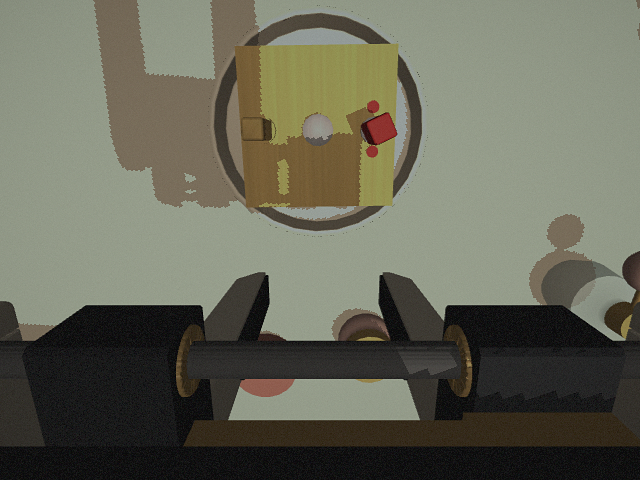

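Both tops are at 88 mm, as they must be when home: the drift stands at pixel (378,129) between the red dots and the bolt at (256,129). The gripper is clear of both.

```bash
python3 -c "
from plant import arm
print(arm.close_job())"
```

```text
the job is handed in; nothing more can be done
None
```

The drift pin and the brass bolt are both fully home, and I handed the job in at about 25 s of the 72 s allowed.

- **Drift pin:** I set it in the hole between the red dots and lightly pressed it on the bar. Swinging the cover about 9 mm clockwise, I felt the pin drop in, and seated it with about 11 N.
- **Brass bolt:** with the pin left standing, I pushed the bolt into the opposite hole. It met no resistance until its shoulder landed, and I seated it with about 8 N. The highest force reading at any point was about 12 N.
- **Last checks:** in the final wrist picture the pin's top is at 88.1 mm and the bolt's at 87.9 mm, against 88 mm for fully home. Both look upright, and each is within about 1 mm of where I measured its hole. The gripper was open and about 120 mm above them.
- **Not checked:** I did not measure the bystanders again at the end. I saw and felt no contact with them.
- **Failures:** my first move call was refused because rows need every field filled in. It cost no motion. No check failed or disagreed.

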